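# Spices from the sloped rack to the serving board

### The job

The cook wants the jar of green herbs with the plain black cap and the metal-topped shaker, which lean in the pockets of the sloped wooden rack. Take each out and stand it upright on the wooden serving board, right up against the brass rail along the board's far edge. Leave the pale spice jar with the blue and red cap top in its pocket, and do not disturb anything else on the worktop or the board.

Things in the scene. Friction and masses are not known exactly. Their poses are not given: they have to be found in the camera images.
- jar_dark: Jar of green herbs: black label, plain black cap; a cylinder 41 mm in diameter and 105 mm high. Origin at the centre of its underside; z runs up its own axis to the cap. At the start it leans in one of the rack's pockets.
- shaker: Grey and clear shaker with a domed, pierced metal top, 90 mm high: 44 mm in diameter up to about 70 mm height, above that a domed top 34 mm in diameter. Origin at the centre of its underside; z runs up its own axis to the top. At the start it leans in one of the rack's pockets.
- jar_light: Spice jar with whitish contents, white and blue label, dark cap whose top is blue with a red rim; 41 mm in diameter, 105 mm high, origin at the centre of its underside, z up its axis. It is to stay in its pocket.
- rack: Fixed wooden rack, base 130 x 280 x 12 mm, origin under its centre. Three pockets 100 mm apart along its y, 32 mm gaps between them. They tilt 0.28 rad: mouths, and the tops of the parts in them, lean to the rack's -x (the robot). Inside 48 mm (x) by 56 mm (y); height above the pocket floor along the tilted axis: front wall 48 mm, back 60 mm, sides 36 mm (room for fingers closing along y).
- board: Fixed wooden serving board on four feet, 190 mm (x) by 296 mm (y), top 52 mm above the worktop. Origin on the worktop under its centre; x points to the edge with the brass rail.
- rail_mid (a point): Middle of the brass rail on the board: a round bar 8 mm in diameter along the board's y, 282 mm long, its axis 83 mm from the board's centre in +x and 30 mm above the board's top. The side of a jar standing against it stands at 79 mm in the board's x. Axes as the board's.
- salt_cellar: Round wooden salt cellar, 91 mm in diameter, 55 mm high, standing loose on the front part of the board. Origin at the centre of its underside. Not to be disturbed.
- garlic: Garlic bulb, about 50 mm, loose between rack and board. Origin at its underside. Not to be disturbed.
- tomato_tin: Tin, 76 mm in diameter, 58 mm high, loose at the back. Origin at the centre of its underside. Not to be disturbed.
- lime: Green lime, about 50 mm, loose behind the rack. Origin at its underside. Not to be disturbed.
Not all that is in view belongs to the job. What is shaped like the shaker but pink or turquoise is not meant.

How it is judged (in metres and radians):
At the end, for the whole second after the job is handed in: Herb jar and shaker released, at rest, upright (within 0.12 rad) on the board, each within 6 mm of touching the rail and its origin within 125 mm of the board's middle along the rail; the pale jar still in its pocket, moved under 20 mm (x of jar_dark in the frame of board between 0.0525 and 0.068 m and y of jar_dark in the frame of board between -0.125 and 0.125 m and z of jar_dark in the frame of board between 0.048 and 0.057 m and angle between each of jar_dark, shaker's own z axis and vertical below 0.12 rad and linear speed of each of jar_dark, shaker below 0.02 m/s and x of shaker in the frame of board between 0.051 and 0.068 m and y of shaker in the frame of board between -0.125 and 0.125 m and z of shaker in the frame of board between 0.048 and 0.057 m and distance of jar_light from where it was at the start of the episode below 0.02 m).
It fails at once if the salt cellar is pushed more than 30 mm from its place (distance of salt_cellar from where it was at the start of the episode above 0.03 m).
It fails at once if the garlic is pushed more than 30 mm from its place (distance of garlic from where it was at the start of the episode above 0.03 m).
It fails at once if the tomato tin is pushed more than 30 mm from its place (distance of tomato_tin from where it was at the start of the episode above 0.03 m).
It fails at once if the lime is pushed more than 30 mm from its place (distance of lime from where it was at the start of the episode above 0.03 m).
It also fails if it takes over 64 s, if anything falls off the work surface, if the arm or the gripper's body presses on something with over 40 N, if the wrist force passes 120 N, or if a joint passes its speed limit or range.

### The arm

A 6-joint arm with a two-finger parallel gripper is mounted at the origin on a cart in front of the work surface, level with it; the furniture and walls round the work are solid. World frame = base frame: x ahead of the robot, y to its left, z up, the work surface at z = 0. Lengths are in mm, angles in rad, forces in N, time in s.
With the tool pointing down it reaches from about 350 to 1000 mm from the base axis. Payload 7.1 kg.
Tool frame: the origin (TCP) lies at the very end of the fingers, on their centre line; the grasp point (between the pads) lies 19 mm behind it; z points along the fingers, y is the line along which they close (so a half turn about z gives the same grasp; the last joint's range is limited). The gripper opens to 85 mm and grips with 20 to 120 N. Pads are 22 mm wide; open, the fingers measure 114 mm over their backs; the gripper's body (76 mm by 85 mm) begins 54 mm behind the grasp point. The pads swing forward as they close: fully open they stand 13 mm farther back than shut.
Start: joints at [1.263, 0.423, 1.63, -0, 1.089, -0.019], TCP at [177.97, 599.109, 195.219] pointing down, gripper open.
Joint ranges: [-3, 3], [-0.9, 2.11], [0.09, 2.58], [-1.31, 4.45], [0.11, 2.69], [-2.54, 2.54]. Speed limits (rad/s): [2.39, 2.39, 3.01, 3.14, 3.14, 3.14].

### API

Orientations are given as a unit quaternion [x, y, z, w].
In Python, from rig import arm, eyes gives the robot as it stands.
- The arm moves only by the tool carry_out, never from a script. Its argument "commands" is a list that holds one entry, the list of rows, each a list of 7 numbers: the shift along the tool's x, y, z each as a share of 300 mm, from -1 to 1, then the turn, a rotation vector about the tool's x, y, z each as a share of 45 degrees, from -1 to 1, then the opening, from 0 (shut) to 1 (fully open). A call has 1 to 10 rows; each row is the pose to reach, as a shift and turn from the pose commanded when the call began, along the tool's axes at that moment; what a row does not reach only later rows make up. A row lasts 1/12 s, in which the tool goes at most 41.7 mm and 7.16 degrees, less where a joint would pass 70% of its speed; a pose out of reach is approached as far as the arm can. A call with a number of a shift or a turn outside -1 to 1 is refused whole. A call with a gripper value outside its range is refused whole. The fingers move at their own pace and stop on an object; "newtons" is the grip in N (left out, the last holds). Time passes only in rows, so rows that repeat a pose let the fingers close. It gives the time, the measured TCP pose, the force, the opening and the grip force at its end, in the units of the state.
- arm.state(): the state, without advancing time (a new reading comes with each control period).
- eyes.get_image(name): name is "scene" or "top" or "wrist"; returns a dict with "img" (420x560x3 uint8, blue, green, red), "K" (3x3 intrinsics, pixels), "origin" and "orientation" of the camera in the world; the wrist camera has in their place "tool_from_camera" (4x4, takes a point from camera to tool coordinates, whose origin is the TCP and whose axes are the flange's). Camera axes: x right, y down, z forward; pixel columns grow to the right and rows downward; lengths in mm; the calibration is good to about 2 mm. The wrist camera is an equidistant fisheye: a pixel r from the principal point sees the ray r / f radians off the axis. A picture is of the moment at which its call begins: read the wrist's pose just before it. There is no depth.
- arm.close_job(): hands the job in; it is judged then, once.
The state is a dict: "t": time; "joints": joint angles; "qd": joint speeds; "effort": joint torques, N m; "tool_pos": TCP position; "tool_rot": TCP orientation; "force": force on the tool from outside, world axes, zero at the start; "torque": the same for the moment, N m; "opening": finger opening in mm; "grasp_force": force on a finger pad.
Only numpy, scipy, OpenCV 4.12 (cv2) and the standard library are available. Lean on these libraries where they do the work, as an engineer would, in place of code of your own. Each camera call takes 0.05 s, during which the arm holds its last target. There are 200 camera calls.

## Working session

There is one attempt and no reset: what is moved stays moved. The work goes in short steps, Python scripts to look and compute and a tool call to move; the robot and the scene stay as the last step left them, time stands still between calls to the robot, and variables do not carry over. Pictures are saved under pics/ and viewed, at most 10 in all, crops included, and the job is handed in when it is done.

Besides the shell and the picture viewer there is one more tool, called after "Call:" as name(argument=value, ...) on one line, values as JSON. carry_out: Moves the arm, as the interface text tells. Its arguments: {"type":"object","properties":{"commands":{"type":"array"},"newtons":{"type":"number"}},"required":["commands"]}

```bash
mkdir -p pics
cat > h.py <<'E'
import numpy as np,cv2
from scipy.spatial.transform import Rotation as R
from rig import arm,eyes
E
python3 - <<'E'
from h import *
import pickle
print(arm.state())
d={}
for n in("scene","top","wrist"):
    g=eyes.get_image(n);d[n]=g
    cv2.imwrite(f"pics/{n}.png",cv2.resize(g["img"],None,fx=1.42,fy=1.42,interpolation=cv2.INTER_CUBIC))
    print(n,{k:v for k,v in g.items() if k!="img"})
pickle.dump(d,open("im.pkl","wb"))
E
```

```text
{'t': 0.0, 'joints': array([ 1.26299803e+00,  4.23803121e-01,  1.63070757e+00, -6.37594397e-06,
        1.08860949e+00, -1.90183672e-02]), 'qd': array([ 0.00180688,  0.00072922, -0.00102149, -0.00010587, -0.00078991,
       -0.00244576]), 'effort': array([-2.15818812e-05, -5.57372224e+01, -2.81755507e+01, -5.03779188e-05,
        7.19513220e-03, -1.09390427e-06]), 'tool_pos': array([177.79212543, 598.54047448, 194.46238361]), 'tool_rot': array([ 1.43887264e-01,  9.89593791e-01, -7.54053223e-04, -1.21465684e-04]), 'force': array([-0.33214899,  0.85616494,  0.74388847]), 'torque': array([-0.00416142, -0.00580797, -0.05316905]), 'grasp_force': 0.0, 'opening': 85.42324420261944}
scene {'K': array([[527.89595878,   0.        , 276.91805113],
       [  0.        , 527.89595878, 212.33503555],
       [  0.        ,   0.        ,   1.        ]]), 'origin': array([-125.45832779, -591.34774942, 1129.14736416]), 'orientation': array([ 0.86868664, -0.33359379,  0.13527267, -0.34029402])}
top {'K': array([[426.10934803,   0.        , 286.33197742],
       [  0.        , 426.10934803, 214.16338456],
       [  0.        ,   0.        ,   1.        ]]), 'origin': array([ 425.59670526,  100.65135616, 1228.38667419]), 'orientation': array([-0.70459325,  0.70780594, -0.03113517,  0.03987112])}
wrist {'K': array([[325.1922621 ,   0.        , 278.86244176],
       [  0.        , 325.1922621 , 209.44343857],
       [  0.        ,   0.        ,   1.        ]]), 'tool_from_camera': array([[-4.26921532e-04, -9.56833842e-01, -2.90635196e-01,
         7.43435426e+01],
       [ 9.99999299e-01, -7.29455371e-04,  9.32599892e-04,
         2.49870309e-01],
       [-1.10434854e-03, -2.90634594e-01,  9.56833482e-01,
        -1.78988549e+02],
       [ 0.00000000e+00,  0.00000000e+00,  0.00000000e+00,
         1.00000000e+00]])}
```

View pics/scene.png

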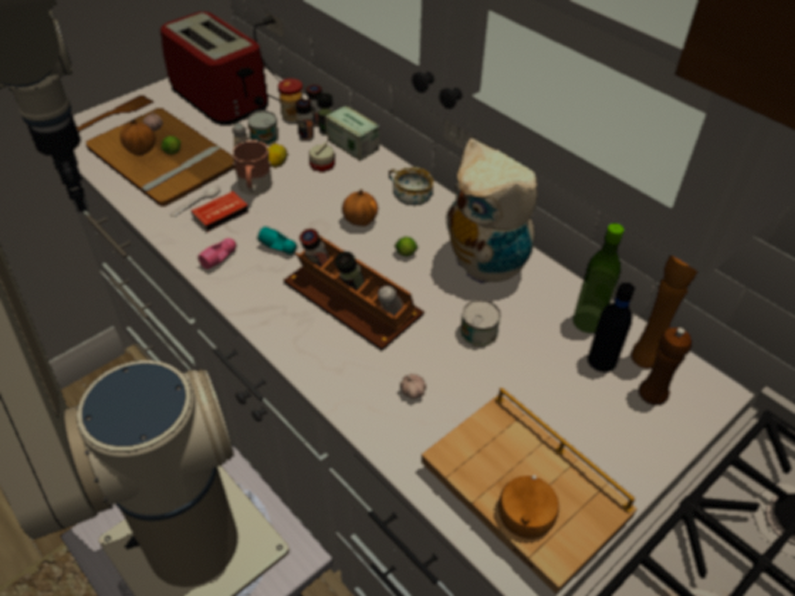

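View pics/top.png

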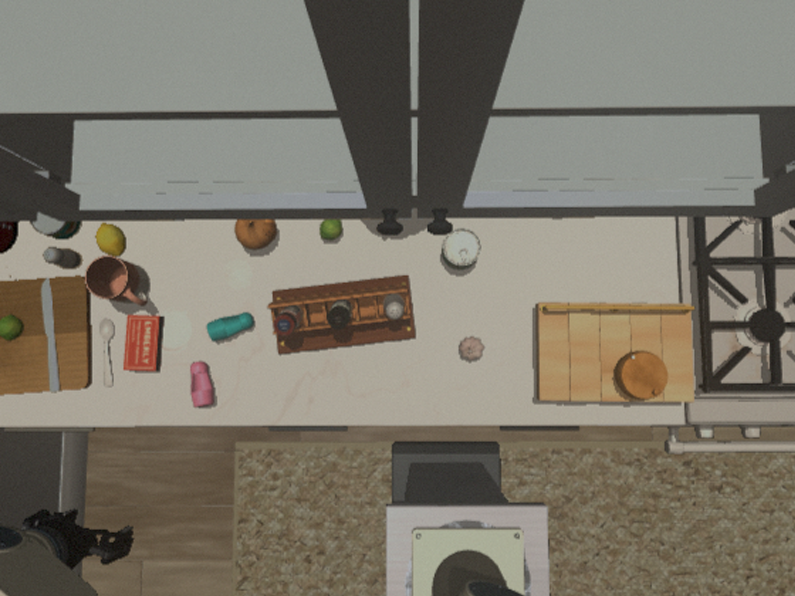

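The scene view shows the rack (jar light at (312,245), dark at (347,265), shaker at (389,297)), and the board with the rail on its far side and the salt cellar on its right front. The top view shows the rack corners near (269,292)-(414,336) and the board at (537..692, 304..402).

Run:
```python
import pickle,cv2
d=pickle.load(open("im.pkl","rb"))
for n,c,(x0,x1,y0,y1),s in(("top","rack",(182,302,184,256),6.6),("top","board",(370,496,205,292),6.3),("scene","srack",(195,305,155,247),6.4)):
    im=cv2.resize(d[n]["img"][y0:y1,x0:x1],None,fx=s,fy=s,interpolation=cv2.INTER_CUBIC)
    im=cv2.convertScaleAbs(im,alpha=1.6)
    for x in range(x0-x0%-10,x1,10):
        cv2.line(im,(int((x-x0+.5)*s),0),(int((x-x0+.5)*s),6),(0,255,0),1);cv2.putText(im,str(x),(int((x-x0+.5)*s)-10,18),0,.38,(0,255,0))
    for y in range(y0-y0%-10,y1,10):
        cv2.line(im,(0,int((y-y0+.5)*s)),(6,int((y-y0+.5)*s)),(0,255,0),1);cv2.putText(im,str(y),(8,int((y-y0+.5)*s)+4),0,.38,(0,255,0))
    cv2.imwrite(f"pics/c_{c}.png",im)
```

```text
(no output)
```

View pics/c_rack.png

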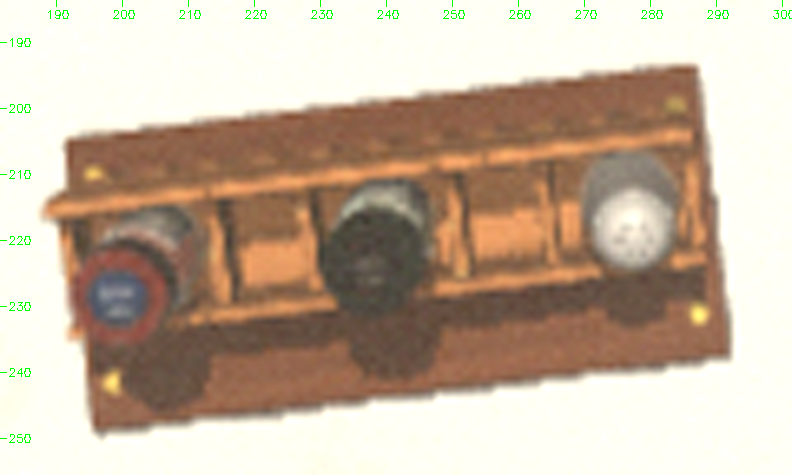

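View pics/c_board.png

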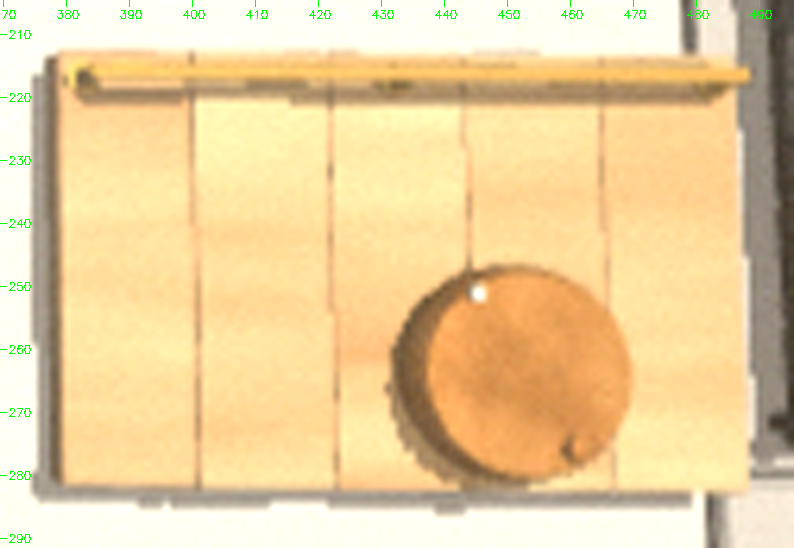

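View pics/c_srack.png

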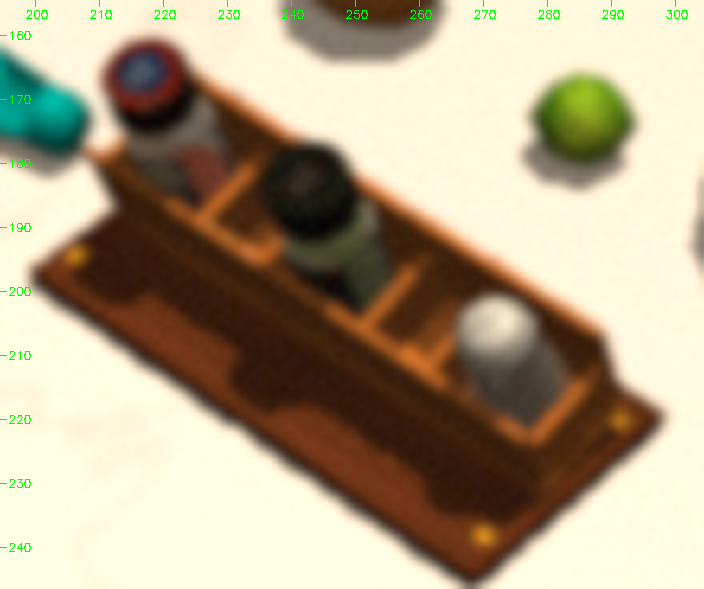

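The crops give sub-pixel readings: rack base corners, cap tops at (239,223), (200.5,228.5), and the shaker dome at (277,218) in top; (242,184), (217,167), (273,205) in scene. Board corners are about (379,213), (379,282), (488,283), (487,214) with the rail on row 216.5.

```bash
cat >> h.py <<'E'
import pickle
from scipy.optimize import least_squares as LS
d=pickle.load(open("im.pkl","rb"))
def proj(n,P):
    g=d[n];p=(np.atleast_2d(P)-g["origin"])@R.from_quat(g["orientation"]).as_matrix()
    return (p@g["K"].T)[:,:2]/p[:,2:]
def ray(n,uv,z):
    g=d[n];v=R.from_quat(g["orientation"]).apply(np.linalg.inv(g["K"])@[*uv,1]);o=g["origin"]
    return o+v*(z-o[2])/v[2]
E
python3 - <<'E'
from h import *
def tf(q,P):
    c,s=np.cos(q[2]),np.sin(q[2]);P=np.atleast_2d(np.array(P,float))
    return np.c_[q[0]+c*P[:,0]-s*P[:,1],q[1]+s*P[:,0]+c*P[:,1],P[:,2]]
rk=[[65,140,12],[65,-140,12],[-65,-140,12],[-65,140,12]]
fr=lambda q:np.r_[(proj("top",tf(q,rk))-[[191.5,205],[287,194],[292,237.5],[196,249.5]]).ravel(),(proj("scene",tf(q,[rk[3],rk[2],rk[1]]))-[[200,197],[268.5,245.5],[298,219]]).ravel()]
r=LS(fr,[600,200,0]);print("rack",r.x,r.fun.round(1))
bd=[[95,148,52],[95,-148,52],[-95,-148,52],[-95,148,52],[83,141,82],[83,-141,82]]
b=LS(lambda q:(proj("top",tf(q,bd))-[[379,213],[487,214],[488,283],[379,282],[380.5,217],[488.5,216.5]]).ravel(),[500,-300,0]);print("board",b.x,b.fun.round(1))
for n,a,c in(("dark",(239,223),(242,184)),("light",(200.5,228.5),(217,167)),("shaker",(277,218),(273,204))):
    p=LS(lambda p:np.r_[proj("top",p)[0]-a,proj("scene",p)[0]-c],[600,100,100])
    c0,s0=np.cos(r.x[2]),np.sin(r.x[2]);e=p.x-[r.x[0],r.x[1],0]
    print(n,p.x.round(1),p.fun.round(1),"rackframe",(c0*e[0]+s0*e[1]).round(1),(-s0*e[0]+c0*e[1]).round(1))
for n,uv,z in(("salt",(453.5,264),55+52),("garlic",(471/1.42,348/1.42),25),("tin",(461/1.42,248/1.42),58),("lime",(331/1.42,229/1.42),25),("cabinet?",(380/1.42,210/1.42),0)):print(n,ray("top",uv,z).round())
E
```

```text
rack [5.28583656e+02 2.43577509e+02 1.12090780e-01] [-0.4 -0.4  0.5 -0.7  0.8  0.6 -0.6 -0.  -1.6 -0.2 -0.  -0.   0.9  0.2]
board [ 4.49492812e+02 -2.85703702e+02 -1.13113914e-02] [-1.  -0.  -1.4 -0.4  0.3  0.3 -0.   0.4  2.4 -0.7 -0.3  0.4]
dark [512.8 239.2 121.5] [-0.6  0.7  1.  -0. ] rackframe -16.2 -2.5
light [500.2 337.7 125.1] [-0.1  0.1  0.2  0. ] rackframe -17.7 96.7
shaker [529.9 137.8 108.9] [ 0.4 -0.5 -0.7  0.1] rackframe -10.6 -105.3
salt [ 406. -320.  107.]
garlic [459. -12.  25.]
tin [654.   8.  58.]
lime [701. 268.  25.]
cabinet? [746. 170.   0.]
```

```bash
cat >> h.py <<'E'
RK=np.array([528.6,243.6,0.1121]);BD=np.array([449.5,-285.7,-0.0113])
def Rt(yaw,tilt):   # tool y along +y(yaw), tool z down, leaning tilt toward +x
    return R.from_euler("z",yaw)*R.from_matrix(np.array([[-np.cos(tilt),0,np.sin(tilt)],[0,1,0],[-np.sin(tilt),0,-np.cos(tilt)]]))
def W(q,p):
    return np.r_[R.from_euler("z",q[2]).apply(p)[:2]+q[:2],p[2]]
U=np.array([-np.sin(.28),0,np.cos(.28)])
BASE={"dark":np.array([12.8,-2.5,20.6]),"shaker":np.array([14.2,-105.3,21.])}
def pocket(n,h): return W(RK,BASE[n]+h*U),Rt(RK[2],.28)
def delta(p,Rg,s=None):
    s=s or arm.state();Rc=R.from_quat(s["tool_rot"])
    return np.r_[Rc.inv().apply(p-s["tool_pos"])/300,(Rc.inv()*Rg).as_rotvec()/(np.pi/4)].round(4)
E
python3 - <<'E'
from h import *
p,r=pocket("shaker",163);print(p,r.as_matrix().round(3));print(delta(p,r))
E
```

```text
[509.72706091 135.51033315 177.65203644] [[-0.955 -0.112  0.275]
 [-0.108  0.994  0.031]
 [-0.276  0.    -0.961]]
[-1.5002 -1.1649  0.0579 -0.0729 -0.352  -0.5068]
```

Call:
carry_out(commands=[[[-0.1,-0.08,0,0,-0.04,-0.05,1],[-0.2,-0.16,0,0,-0.08,-0.1,1],[-0.3,-0.24,0,0,-0.12,-0.15,1],[-0.4,-0.32,0,0,-0.15,-0.2,1],[-0.5,-0.4,0,-0.03,-0.2,-0.25,1],[-0.6,-0.48,0,-0.04,-0.2,-0.3,1],[-0.7,-0.56,0,-0.05,-0.25,-0.35,1],[-0.75,-0.6,0,-0.05,-0.25,-0.35,1]]], newtons=40)

```text
t: 0.82
tool_pos: [342.5, 358.5, 194.6]
tool_rot: [0.006, 0.995, 0.004, 0.1]
force: [-0.9, -0.2, -1.1]
opening: 85.2
grasp_force: 0.0
```

Run:
```python
from h import *
p,r=pocket("shaker",163);print(delta(p,r),arm.state()["t"])
```

```text
[-0.5444 -0.7376  0.1611 -0.0261 -0.1012 -0.1549] 0.8167
```

Call:
carry_out(commands=[[[-0.08,-0.1,0,0,-0.03,-0.04,1],[-0.15,-0.2,0.02,0,-0.06,-0.08,1],[-0.22,-0.3,0.04,0,-0.1,-0.12,1],[-0.3,-0.4,0.06,-0.01,-0.1,-0.155,1],[-0.37,-0.5,0.1,-0.02,-0.1,-0.155,1],[-0.45,-0.6,0.13,-0.026,-0.1,-0.155,1],[-0.52,-0.7,0.16,-0.026,-0.1,-0.155,1],[-0.544,-0.738,0.161,-0.026,-0.101,-0.155,1],[-0.544,-0.738,0.161,-0.026,-0.101,-0.155,1]]])

```text
t: 1.57
tool_pos: [510.7, 136.6, 177.3]
tool_rot: [-0.053, 0.989, 0.009, 0.139]
force: [-0.2, -0.3, 0.3]
opening: 85.2
grasp_force: 0.0
```

```bash
cat >> h.py <<'E'
def wproj(g,s,P):
    T=g["tool_from_camera"];p=R.from_quat(s["tool_rot"]).inv().apply(np.atleast_2d(P)-s["tool_pos"])
    c=(p-T[:3,3])@T[:3,:3];th=np.arctan2(np.hypot(c[:,0],c[:,1]),c[:,2]);n=np.hypot(c[:,0],c[:,1])
    return np.c_[c[:,0]/n*th,c[:,1]/n*th]*g["K"][0,0]+g["K"][:2,2]
E
python3 - <<'E'
from h import *
s=arm.state();g=eyes.get_image("wrist")
p,r=pocket("shaker",33);print(delta(p,r,s),s["tool_pos"])
for n,L,c in(("shaker",90,(0,0,255)),("dark",105,(0,255,0))):
    for h in(L,48):
        q=wproj(g,s,W(RK,BASE[n]+h*U))[0];print(n,h,q);cv2.circle(g["img"],tuple(int(v) for v in q),2,c,-1)
cv2.imwrite("pics/w1.png",cv2.resize(g["img"],None,fx=1.42,fy=1.42))
E
```

```text
[ 0.0029 -0.0036  0.4313  0.0012 -0.0007 -0.0071] [510.6961894  136.5870774  177.33191362]
shaker 90 [276.95448755 205.58493609]
shaker 48 [277.1272288  192.97478297]
dark 105 [405.37912369 208.43049223]
dark 48 [384.01152103 191.39075129]
```

View pics/w1.png

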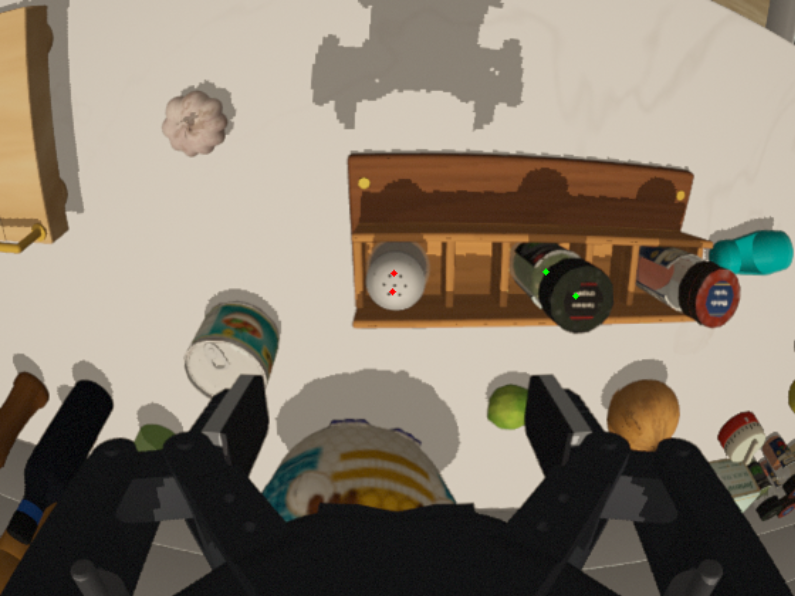

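The wrist view shows the shaker dome centred at (396,287), within 2–3 mm of prediction, and the fingers clear on both sides; dark cap centre is at (582,298), about 4 mm towards +y of the estimate. Descend.

Call:
carry_out(commands=[[[0.006,0,0.08,0,0,-0.007,1],[0.006,0,0.16,0,0,-0.007,1],[0.006,0,0.24,0,0,-0.007,1],[0.006,0,0.32,0,0,-0.007,1],[0.006,0,0.38,0,0,-0.007,1],[0.006,0,0.43,0,0,-0.007,1],[0.006,0,0.43,0,0,-0.007,1]]])

```text
t: 2.2
tool_pos: [541.1, 144.3, 50.4]
tool_rot: [-0.058, 0.989, 0.008, 0.137]
force: [-1.3, 0.5, -0.4]
opening: 85.6
grasp_force: 0.0
```

Call:
carry_out(commands=[[[0,0,0,0,0,0,0.4],[0,0,0,0,0,0,0.3],[0,0,0,0,0,0,0.2],[0,0,0,0,0,0,0.2],[0,0,0,0,0,0,0.2],[0,0,0,0,0,0,0.2],[0,0,0,0,0,0,0.2],[0,0,0,0,0,0,0.2],[0,0,0,0,0,0,0.2],[0,0,0,0,0,0,0.2]]], newtons=40)

```text
t: 3.03
tool_pos: [543.7, 143.6, 54.5]
tool_rot: [-0.057, 0.988, 0.009, 0.14]
force: [-1.5, 0.1, 6.9]
opening: 31.3
grasp_force: 39.2
```

Call:
carry_out(commands=[[[0,0,-0.03,0,0,0,0.1],[0,0,-0.06,0,0,0,0.1],[0,0,-0.1,0,0,0,0.1],[0,0,-0.15,0,0,0,0.1],[0,0,-0.2,0,0,0,0.1],[0,0,-0.26,0,0,0,0.1],[0,0,-0.32,0,0,0,0.1],[0,0,-0.36,0,0,0,0.1],[0,0,-0.4,0,0,0,0.1],[0,0,-0.4,0,0,0,0.1]]])

```text
t: 3.87
tool_pos: [510.5, 139.6, 171.4]
tool_rot: [-0.058, 0.988, 0.009, 0.141]
force: [1.8, 0.3, -1.2]
opening: 31.4
grasp_force: 40.2
```

Run:
```python
from h import *
g=eyes.get_image("wrist");t=eyes.get_image("scene")["img"]
a=cv2.resize(g["img"][120:420,100:460],(480,400));b=cv2.resize(t[100:260,190:320],None,fx=2.4,fy=2.4,interpolation=cv2.INTER_CUBIC)
b=cv2.copyMakeBorder(b,0,400-b.shape[0],0,0,0);cv2.imwrite("pics/w2.png",np.hstack([a,cv2.convertScaleAbs(b,alpha=1.6)]))
```

```text
(no output)
```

View pics/w2.png

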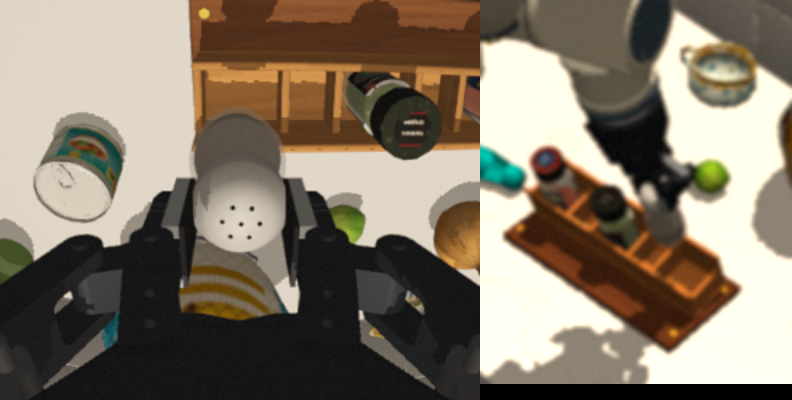

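The shaker is held by the fingers, dome at crop (241,222), base rim's upper edge at (237,112); the rack's shaker pocket is empty and the dark jar is untouched.

Run:
```python
from h import *
s=arm.state();g=eyes.get_image("wrist")
Rc=R.from_quat(s["tool_rot"]);f=lambda p:wproj(g,s,s["tool_pos"]+Rc.apply(p))[0].round(1)
for z0 in(30,35,40):
  print("z0",z0)
  for x in(-6,0,6): print(x,"dome",f([x,0,z0-90]),"rim",f([x+22,0,z0]))
p0,r0=pocket("shaker",0);print("tool rel pocket:",(R.from_euler("z",RK[2]).inv().apply(s["tool_pos"]-p0)), (r0.inv()*Rc).as_rotvec())
p=W(BD,np.array([40,70,52+35+70]));print(p,delta(p,Rt(BD[2],0),s),s["joints"])
```

```text
z0 30
-6 dome [278.  306.1] rim [278.2 201.6]
0 dome [278.  294.6] rim [278.1 192.9]
6 dome [277.9 282.5] rim [278.1 184.1]
z0 35
-6 dome [278. 300.] rim [278.2 199.7]
0 dome [278.  288.6] rim [278.2 191.1]
6 dome [277.9 276.8] rim [278.1 182.5]
z0 40
-6 dome [278.  294.2] rim [278.2 197.8]
0 dome [278. 283.] rim [278.2 189.4]
6 dome [278.  271.4] rim [278.2 180.9]
tool rel pocket: [-44.3145274    3.87079001 148.26167489] [-0.00272404 -0.00109869 -0.00384442]
[ 490.28842939 -216.15645948  157.        ] [ 0.206  -1.1697 -0.0188  0.0248  0.3573  0.1614] [ 0.27056213  0.20416697  2.06357477 -0.07315197  0.59693019 -1.36178069]
```

Call:
carry_out(commands=[[[0.02,-0.08,0,0,0.03,0.02,0.1],[0.04,-0.18,0,0,0.07,0.04,0.1],[0.06,-0.28,0,0,0.11,0.05,0.1],[0.08,-0.38,0,0.01,0.15,0.06,0.1],[0.1,-0.48,0,0.01,0.18,0.07,0.1],[0.12,-0.58,0,0.01,0.22,0.08,0.1],[0.13,-0.68,0,0.02,0.26,0.1,0.1],[0.14,-0.78,0,0.02,0.3,0.12,0.1],[0.16,-0.86,0,0.025,0.33,0.14,0.1],[0.17,-0.92,0,0.025,0.357,0.161,0.1]]])

```text
t: 4.85
tool_pos: [492.7, -142.4, 152.8]
tool_rot: [0.007, 1.0, -0.0, -0.002]
force: [0.4, -0.3, -1.7]
opening: 30.8
grasp_force: 40.2
```

Run:
```python
from h import *
p=W(BD,np.array([45,75,52+35+25]));print(p,delta(p,Rt(BD[2],0)))
```

```text
[ 495.34460897 -211.2132775   112.        ] [-0.0123 -0.2292  0.1361 -0.0006 -0.0053 -0.0023]
```

Call:
carry_out(commands=[[[0,-0.06,0,0,-0.005,0,0.1],[-0.005,-0.13,0.02,0,-0.005,0,0.1],[-0.01,-0.19,0.06,0,-0.005,0,0.1],[-0.012,-0.229,0.1,0,-0.005,-0.002,0.1],[-0.012,-0.229,0.136,0,-0.005,-0.002,0.1],[-0.012,-0.229,0.136,0,-0.005,-0.002,0.1]]])

```text
t: 5.35
tool_pos: [494.0, -208.4, 110.1]
tool_rot: [0.005, 1.0, 0.001, -0.001]
force: [0.2, 0.1, -0.5]
opening: 30.4
grasp_force: 40.2
```

Call:
carry_out(commands=[[[0,0,0.02,0,0,0,0.1],[0,0,0.035,0,0,0,0.1],[0,0,0.045,0,0,0,0.1],[0,0,0.05,0,0,0,0.1],[0,0,0.055,0,0,0,0.1],[0,0,0.055,0,0,0,0.1]]])

```text
t: 5.85
tool_pos: [496.4, -208.9, 96.8]
tool_rot: [0.004, 1.0, -0.0, 0.001]
force: [-0.1, -1.1, -0.9]
opening: 31.0
grasp_force: 40.2
```

Call:
carry_out(commands=[[[0,0,0.005,0,0,0,0.1],[0,0,0.01,0,0,0,0.1],[0,0,0.014,0,0,0,0.1],[0,0,0.014,0,0,0,0.1]]])

```text
t: 6.18
tool_pos: [496.2, -209.2, 92.4]
tool_rot: [0.005, 1.0, -0.0, 0.001]
force: [-0.7, 0.2, -0.5]
opening: 30.6
grasp_force: 40.2
```

Call:
carry_out(commands=[[[-0.01,0,0,0,0,0,0.1],[-0.02,0,0,0,0,0,0.1],[-0.025,0,0,0,0,0,0.1],[-0.03,0,0,0,0,0,0.1],[-0.03,0,0,0,0,0,0.1]]])

```text
t: 6.6
tool_pos: [505.8, -209.3, 92.6]
tool_rot: [0.005, 1.0, -0.0, 0.002]
force: [-0.8, 0.8, -0.7]
opening: 31.3
grasp_force: 40.2
```

Call:
carry_out(commands=[[[0,0,0.005,0,0,0,0.1],[0,0,0.01,0,0,0,0.1],[0,0,0.014,0,0,0,0.1],[0,0,0.014,0,0,0,0.1]]])

```text
t: 6.93
tool_pos: [505.0, -209.2, 88.0]
tool_rot: [0.005, 1.0, -0.0, 0.001]
force: [-0.5, 0.5, -0.6]
opening: 31.4
grasp_force: 40.2
```

Run:
```python
from h import *
s=arm.state();g=eyes.get_image("wrist");im=g["img"]
a=cv2.resize(im[150:360,150:410],None,fx=2,fy=2,interpolation=cv2.INTER_CUBIC)
cv2.imwrite("pics/w3.png",cv2.convertScaleAbs(a,alpha=1.3))
```

```text
(no output)
```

View pics/w3.png

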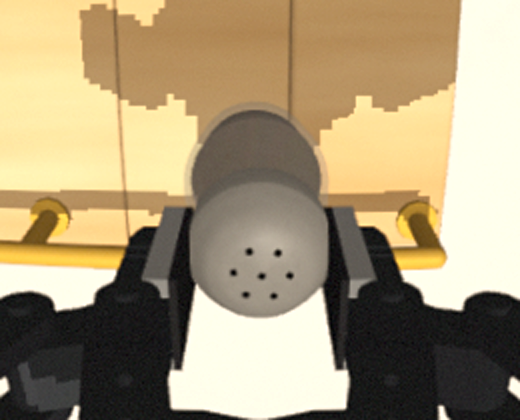

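The shaker hangs centred between pads in front of the rail, its base rim just below the rail line in view; no contact yet. Continue down.

Call:
carry_out(commands=[[[0,0,0.005,0,0,0,0.1],[0,0,0.01,0,0,0,0.1],[0,0,0.014,0,0,0,0.1],[0,0,0.014,0,0,0,0.1]]])

```text
t: 7.32
tool_pos: [505.1, -209.2, 83.9]
tool_rot: [0.005, 1.0, -0.0, 0.001]
force: [0.1, 0.2, -1.6]
opening: 31.2
grasp_force: 40.2
```

Call:
carry_out(commands=[[[0,0,0.003,0,0,0,0.1],[0,0,0.007,0,0,0,0.1],[0,0,0.01,0,0,0,0.1],[0,0,0.01,0,0,0,0.1]]])

```text
t: 7.65
tool_pos: [506.5, -209.6, 82.3]
tool_rot: [0.005, 1.0, -0.001, 0.002]
force: [-1.4, 0.9, 7.7]
opening: 31.2
grasp_force: 41.3
```

Call:
carry_out(commands=[[[0,0,-0.006,0,0,0,0.1],[-0.005,0,-0.006,0,0,0,0.1],[-0.01,0,-0.006,0,0,0,0.1],[-0.013,0,-0.006,0,0,0,0.1],[-0.013,0,-0.006,0,0,0,0.1]]])

```text
t: 8.07
tool_pos: [509.3, -209.3, 82.8]
tool_rot: [0.005, 1.0, -0.0, 0.001]
force: [-0.6, 0.9, -1.0]
opening: 30.8
grasp_force: 40.2
```

Call:
carry_out(commands=[[[-0.004,0,0,0,0,0,0.1],[-0.008,0,0,0,0,0,0.1],[-0.01,0,0,0,0,0,0.1],[-0.01,0,0,0,0,0,0.1]]])

```text
t: 8.4
tool_pos: [511.8, -209.2, 82.7]
tool_rot: [0.005, 1.0, -0.0, 0.001]
force: [-1.7, -0.7, -1.9]
opening: 30.8
grasp_force: 40.2
```

Call:
carry_out(commands=[[[-0.004,0,0,0,0,0,0.1],[-0.008,0,0,0,0,0,0.1],[-0.01,0,0,0,0,0,0.1],[-0.01,0,0,0,0,0,0.1]]])

```text
t: 8.73
tool_pos: [514.9, -209.2, 82.8]
tool_rot: [0.005, 1.0, -0.0, 0.001]
force: [-3.3, 0.1, -2.0]
opening: 30.9
grasp_force: 39.9
```

Call:
carry_out(commands=[[[0.005,0,0,0,0,0,0.1],[0.007,0,0.004,0,0,0,0.1],[0.007,0,0.008,0,0,0,0.1],[0.007,0,0.01,0,0,0,0.1],[0.007,0,0.01,0,0,0,0.1]]])

```text
t: 9.15
tool_pos: [515.0, -209.9, 82.3]
tool_rot: [0.005, 1.0, -0.001, 0.003]
force: [-4.4, 1.3, 16.5]
opening: 30.6
grasp_force: 42.4
```

Call:
carry_out(commands=[[[0,0,0,0,0,0,0.4],[0,0,0,0,0,0,0.45],[0,0,0,0,0,0,0.5],[0,0,0,0,0,0,0.6],[0,0,0,0,0,0,0.7],[0,0,0,0,0,0,0.8],[0,0,0,0,0,0,0.8],[0,0,0,0,0,0,0.8]]])

```text
t: 9.82
tool_pos: [513.1, -209.4, 79.9]
tool_rot: [0.005, 1.0, -0.0, 0.001]
force: [0.2, -0.2, 0.6]
opening: 68.1
grasp_force: 0.0
```

Run:
```python
from h import *
s=arm.state();g=eyes.get_image("wrist");im=g["img"]
a=cv2.resize(im[150:360,150:410],None,fx=3,fy=3,interpolation=cv2.INTER_CUBIC)
cv2.imwrite("pics/w4.png",cv2.convertScaleAbs(a[:600,:],alpha=1.3))
```

```text
(no output)
```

View pics/w4.png

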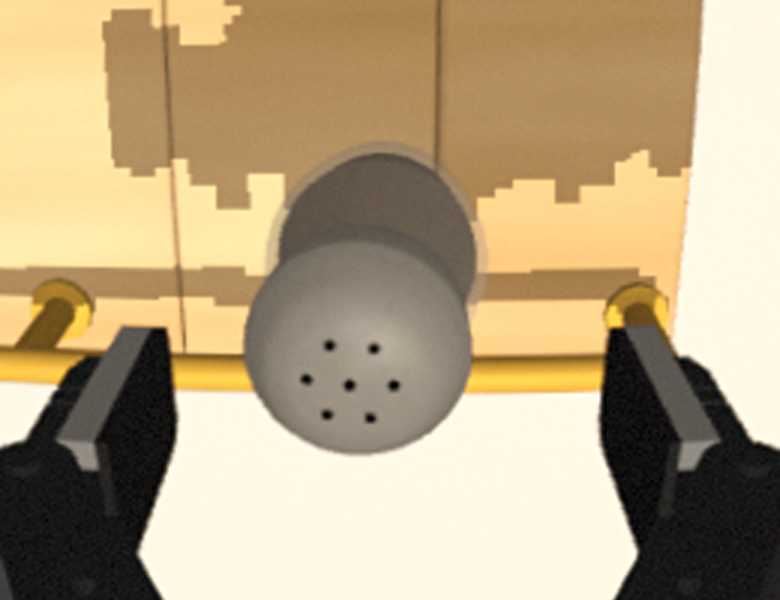

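The shaker stands by the rail, dome holes centred at (350,385) and base ring centred near (378,240), with slight sideways lean possibly perspective. Back off upward and check from the fixed cameras.

Call:
carry_out(commands=[[[0,0,-0.05,0,0,0,1],[0,0,-0.1,0,0,0,1],[0,0,-0.2,0,0,0,1],[0,0,-0.3,0,0,0,1],[0,0,-0.4,0,0,0,1],[0.1,0,-0.5,0,0,0,1],[0.2,0,-0.5,0,0,0,1],[0.2,0,-0.5,0,0,0,1],[0.2,0,-0.5,0,0,0,1]]])

```text
t: 10.62
tool_pos: [451.9, -208.7, 230.4]
tool_rot: [0.005, 1.0, -0.001, 0.002]
force: [1.0, 0.1, -0.5]
opening: 85.4
grasp_force: 0.0
```

Run:
```python
from h import *
import pickle
s=arm.state();g=eyes.get_image("wrist");pickle.dump((s,g),open("w5.pkl","wb"))
for z in(52,142):
  for bx in(51,57,):
    for by in (75,): print(z,bx,by,wproj(g,s,W(BD,np.array([bx,by,z])))[0].round(1))
for by in(141,0,-141):print("rail",by,wproj(g,s,W(BD,np.array([83,by,82])))[0].round(1))
print("edge",[wproj(g,s,W(BD,np.array([-95,y,52])))[0].round(1) for y in(148,-148)])
im=g["img"];print(s["tool_pos"])
for x in range(0,560,50):cv2.putText(im,str(x),(x,8),0,.3,(0,0,255))
for y in range(0,420,50):cv2.putText(im,str(y),(0,y+4),0,.3,(0,0,255))
cv2.imwrite("pics/w5.png",cv2.convertScaleAbs(cv2.resize(im,None,fx=1.42,fy=1.42,interpolation=cv2.INTER_CUBIC),alpha=1.3))
```

```text
52 51 75 [276.7 221.3]
52 57 75 [276.7 226.1]
142 51 75 [276.1 254. ]
142 57 75 [276.1 260. ]
rail 141 [335.4 256.9]
rail 0 [210.1 256.6]
rail -141 [101.9 252.5]
edge [array([343.5,  94.2]), array([ 92.3, 105.3])]
[ 451.87136901 -208.67969813  230.37404438]
```

View pics/w5.png

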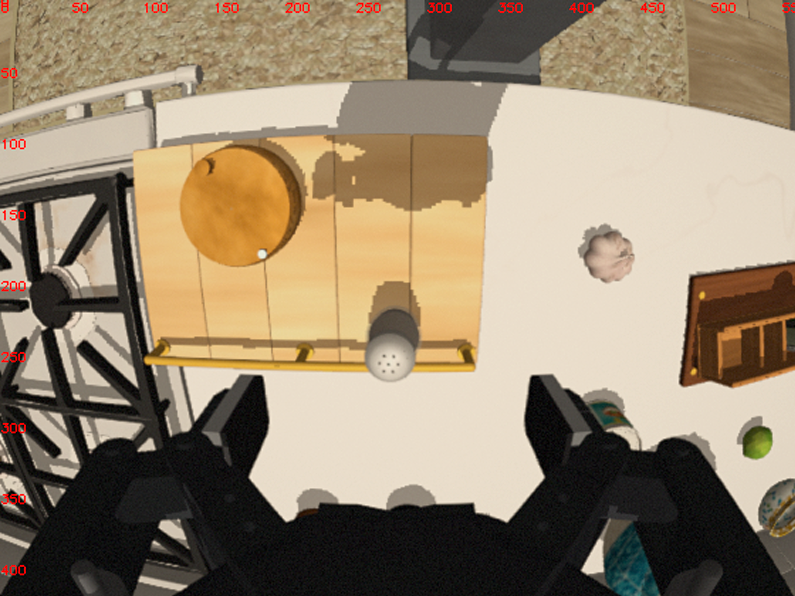

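The shaker stands at the rail (dome at (390,362), rail along rows 360–367); salt cellar and garlic are where they were. I check uprightness numerically from the earlier readings.

Run:
```python
from h import *
def wray(g,s,uv,z):
    T=g["tool_from_camera"];m=(np.array(uv)-g["K"][:2,2])/g["K"][0,0];th=np.hypot(*m)
    c=np.r_[m/th*np.sin(th),np.cos(th)];Rc=R.from_quat(s["tool_rot"]);v=Rc.apply(T[:3,:3]@c);o=s["tool_pos"]+Rc.apply(T[:3,3]);return o+v*(z-o[2])/v[2]
tb=lambda p:R.from_euler("z",-BD[2]).apply(p-np.r_[BD[:2],0]).round(1)
s,g=pickle.load(open("w5.pkl","rb"))
print("w5 dome",tb(wray(g,s,(274.6,255),142)),"rail L,R",tb(wray(g,s,(105,253.5),82)),tb(wray(g,s,(334.5,258.5),82)))
print("board corners",[tb(wray(g,s,np.array(q)/1.42,52)) for q in((487,135),(135,151))])
s4=dict(tool_pos=np.array([513.1,-209.4,79.9]),tool_rot=s["tool_rot"])
print("w4 dome",tb(wray(g,s4,(266.7,278.3),142)),"base",tb(wray(g,s4,(276,233),52)),"rail",tb(wray(g,s4,(150+180/3,150+370/3),82)),tb(wray(g,s4,(150+560/3,150+374/3),82)))
# dome outline in fixed cams now
im=g["img"];c=im[200:280,245:305].astype(int)
print("sat map rows (S<40 & V) extents in wrist crop:")
h=cv2.cvtColor(im[200:280,245:305],cv2.COLOR_BGR2HSV)
m=(h[...,1]<60)&(h[...,2]<235)
for y in range(0,80,3):
    x=np.where(m[y])[0];print(200+y,(x.min()+245,x.max()+245,len(x)) if len(x) else "")
```

```text
w5 dome [ 52.   73.7 142. ] rail L,R [  84.2 -136.5   82. ] [ 85.  140.1  82. ]
board corners [array([-94. , 147.4,  52. ]), array([ -93.3, -144. ,   52. ])]
w4 dome [ 53.2  72.5 142. ] base [68.3 75.5 52. ] rail [83.9 34.6 82. ] [ 84.6 113.4  82. ]
sat map rows (S<40 & V) extents in wrist crop:
200 
203 
206 
209 
212 
215 
218 (np.int64(274), np.int64(274), 1)
221 (np.int64(269), np.int64(283), 3)
224 (np.int64(270), np.int64(289), 5)
227 (np.int64(266), np.int64(290), 5)
230 (np.int64(262), np.int64(287), 4)
233 (np.int64(261), np.int64(292), 22)
236 (np.int64(262), np.int64(293), 26)
239 (np.int64(261), np.int64(289), 29)
242 (np.int64(260), np.int64(292), 32)
245 (np.int64(258), np.int64(291), 34)
248 (np.int64(258), np.int64(291), 34)
251 (np.int64(257), np.int64(291), 35)
254 (np.int64(258), np.int64(291), 34)
257 (np.int64(259), np.int64(290), 32)
260 (np.int64(260), np.int64(288), 29)
263 (np.int64(245), np.int64(304), 60)
266 (np.int64(245), np.int64(304), 60)
269 (np.int64(245), np.int64(304), 60)
272 (np.int64(245), np.int64(304), 60)
275 (np.int64(245), np.int64(304), 60)
278 (np.int64(245), np.int64(304), 60)
```

```bash
sed -i 's/12.8,-2.5,20.6/12.8,0.3,20.6/' h.py
python3 - <<'E'
from h import *
p,r=pocket("dark",172);print(p,delta(p,r))
E
```

```text
[494.05127603 240.0126781  185.90153539] [-0.1221  1.4974  0.1462 -0.0232 -0.3516 -0.1542]
```

Call:
carry_out(commands=[[[0,0.09,0,0,0,0,1],[0,0.2,0,0,-0.03,0,1],[-0.02,0.31,0,0,-0.06,-0.02,1],[-0.04,0.42,0,0,-0.09,-0.04,1],[-0.05,0.53,0,0,-0.12,-0.06,1],[-0.06,0.64,0,0,-0.15,-0.07,1],[-0.06,0.75,0,0,-0.18,-0.08,1],[-0.06,0.85,0,0,-0.2,-0.09,1],[-0.06,0.92,0,0,-0.22,-0.1,1],[-0.06,0.92,0,0,-0.22,-0.1,1]]])

```text
t: 11.5
tool_pos: [473.5, 70.6, 229.0]
tool_rot: [-0.037, 0.995, -0.0, 0.087]
force: [0.3, -0.6, 0.4]
opening: 85.7
grasp_force: 0.0
```

Run:
```python
from h import *
p,r=pocket("dark",172);print(delta(p,r))
pickle.dump({n:eyes.get_image(n) for n in("top","scene")},open("im2.pkl","wb"))
n=pickle.load(open("im2.pkl","rb"))
for k,(x0,x1,y0,y1) in(("top",(395,450,200,245)),("scene",(330,430,265,350))):
    a=cv2.absdiff(d[k]["img"],n[k]["img"]).max(2)[y0:y1,x0:x1]
    m=(a>25).astype(np.uint8);print(k,m.sum(),cv2.boundingRect(m))
    print("\n".join("".join("#" if v>60 else "+" if v>25 else "." for v in r) for r in a))
```

```text
[-0.0835  0.5591  0.1569 -0.0197 -0.1338 -0.0468]
top 340 (2, 19, 24, 21)
.......................................................
.......................................................
.......................................................
.......................................................
.......................................................
.......................................................
.......................................................
.......................................................
.......................................................
.......................................................
.......................................................
.......................................................
.......................................................
.......................................................
.......................................................
.......................................................
.......................................................
.......................................................
..................
[... 9405 characters left out ...]
..............................................................................................
....................................................................................................
....................................................................................................
....................................................................................................
....................................................................................................
....................................................................................................
....................................................................................................
```

Run:
```python
from h import *
n=pickle.load(open("im2.pkl","rb"))
a=np.linspace(0,2*np.pi,24)
def sil(k,bx,by,t):  # t tilt about board y: top toward -x ; pivot base
    P=[]
    for r,h in((20,0),(22,4),(22,68),(17,72),(17,80),(9,90)):
        c=np.c_[r*np.cos(a),r*np.sin(a),np.full(24,h)]
        c=R.from_euler("y",-t).apply(c)
        P+=[W(BD,np.r_[bx+1.3,by,52+0]+q*[1,1,1]) for q in c]
    return cv2.convexHull(proj(k,np.array(P)).astype(np.float32)).reshape(-1,2)
for k,(x0,y0,x1,y1) in(("scene",(330,265,430,350)),("top",(395,200,450,245))):
    df=cv2.absdiff(d[k]["img"],n[k]["img"]).max(2)
    for bx,t in((51,0),(57,0),(62,.15),(60,.15),(54,.1)):
        m=np.zeros((420,560),np.uint8);cv2.fillConvexPoly(m,np.round(sil(k,bx,74,t)).astype(int),1)
        D=(df>25);D[:y0]=0;D[y1:]=0;D[:,:x0]=0;D[:,x1:]=0
        print(k,bx,t,cv2.boundingRect(m),"in-not-diff",int(((m>0)&~D).sum()),"diff-out",int((D&(m==0)).sum()),m.sum())
    im=cv2.cvtColor(n[k]["img"],cv2.COLOR_BGR2HSV)
    if k=="scene":
        m57=np.zeros((420,560),np.uint8);cv2.fillConvexPoly(m57,np.round(sil(k,57,74,0)).astype(int),1)
        for y in range(276,318):
            print(y,"".join(("%x"%(im[y,x,1]//16)) for x in range(345,385)),"".join(".#"[m57[y,x]] for x in range(345,385)))
```

```text
scene 51 0 (352, 279, 23, 33) in-not-diff 126 diff-out 37 596
scene 57 0 (354, 277, 23, 34) in-not-diff 159 diff-out 77 589
scene 62 0.15 (355, 279, 21, 31) in-not-diff 126 diff-out 94 539
scene 60 0.15 (354, 279, 21, 32) in-not-diff 124 diff-out 79 552
scene 54 0.1 (353, 280, 21, 32) in-not-diff 103 diff-out 58 552
276 22222348cdcb8532222222222222222222222222 ........................................
277 22223469a9abb864322222222222222222222222 .....................##.................
278 2233468b9668bb96432222222222222222222222 ..................########..............
279 233579bca7667aba743222222222222222222222 ................###########.............
280 3468acddca8667ab953322332222222222222222 ...............#############............
281 568abdeddb987678643222232222222222222222 ..............###############...........
282 799abcddcba98765333222222222222222222222 .............#################..........
283 99aaabcbba999875332222223222222222222222 .............##################.........
284 9aaaaaaaaa999985323322222222222222222222 ............###################.........
285 a9aa
[... 2432 characters left out ...]
888888888899 ........................................
314 9999999999999999998888888888888888888888 ........................................
315 9999999999999999999988888888888888888888 ........................................
316 9999999999999999999998888888888888888888 ........................................
317 9999999999999999999998888888888888888888 ........................................
top 51 0 (398, 218, 24, 19) in-not-diff 61 diff-out 52 349
top 57 0 (397, 216, 25, 19) in-not-diff 84 diff-out 64 360
top 62 0.15 (397, 217, 24, 19) in-not-diff 89 diff-out 73 356
top 60 0.15 (397, 217, 24, 20) in-not-diff 80 diff-out 59 361
top 54 0.1 (397, 220, 25, 18) in-not-diff 66 diff-out 52 354
```

Call:
carry_out(commands=[[[-0.01,0.08,0,0,-0.02,-0.01,1],[-0.02,0.17,0,0,-0.05,-0.02,1],[-0.04,0.26,0,-0.01,-0.08,-0.03,1],[-0.06,0.35,0.03,-0.01,-0.1,-0.04,1],[-0.07,0.44,0.07,-0.02,-0.12,-0.047,1],[-0.08,0.52,0.12,-0.02,-0.134,-0.047,1],[-0.084,0.559,0.157,-0.02,-0.134,-0.047,1],[-0.084,0.559,0.157,-0.02,-0.134,-0.047,1],[-0.084,0.559,0.157,-0.02,-0.134,-0.047,1]]])

```text
t: 12.35
tool_pos: [494.9, 235.8, 185.4]
tool_rot: [-0.054, 0.989, 0.007, 0.138]
force: [-0.1, -0.3, 0.1]
opening: 85.7
grasp_force: 0.0
```

Run:
```python
from h import *
s=arm.state();p,r=pocket("dark",42);print(delta(p,r,s))
g=eyes.get_image("wrist")
q=wproj(g,s,W(RK,BASE["dark"]+105*U))[0];print("pred cap",q)
v=cv2.cvtColor(g["img"],cv2.COLOR_BGR2GRAY);x0,y0=int(q[0])-45,int(q[1])-45
c=v[y0:y0+90,x0:x0+90];print("\n".join(f"{y0+i} "+"".join("#" if k<50 else "+" if k<90 else "." for k in r[::1]) for i,r in enumerate(c) if i%3==0),x0)
```

```text
[-2.000e-04  1.540e-02  4.314e-01 -3.600e-03 -2.500e-03 -3.800e-03]
pred cap [283.85687647 208.71463751]
163 ++++++++++++++++++++++++++++++++++++++++++++++++++++++++++++++++++++++++++++++++++++++++++
166 ...........................++++++++++++++++++++++++++++++++++++++++++++...................
169 ..........................++++++++++++++++++++++++++++++++++++++++++++....................
172 ..................++..........++###########################+.............+++..............
175 ..................+++........################################++..........+++..............
178 ..................+++......+######+......................+####+..........+++..............
181 ..................+++.....+###+....+++++++##########++++....+###++...++++++......++.++++++
184 ..................+++....++....+++#########################+....++......+++......+........
187 ...........+......+++........#################################+........++++...............
190 ++.........+......+++....+##############################+########+.....++++...............
193 ..................+++..++################
[... 1158 characters left out ...]
#++............................
232 ..................................++###################++.................................
235 ..........................................................................................
238 ..........................................................................................
241 ..........................................................................................
244 ..........................................................................................
247 ..........................................................................................
250 .......................................................................................... 238
```

Call:
carry_out(commands=[[[0,0.015,0,0,0,-0.004,1],[0,0.015,0.1,0,0,-0.004,1],[0,0.015,0.2,0,0,-0.004,1],[0,0.015,0.28,0,0,-0.004,1],[0,0.015,0.35,0,0,-0.004,1],[0,0.015,0.4,0,0,-0.004,1],[0,0.015,0.43,0,0,-0.004,1],[0,0.015,0.43,0,0,-0.004,1]]])

```text
t: 13.07
tool_pos: [529.8, 243.6, 61.4]
tool_rot: [-0.055, 0.989, 0.007, 0.139]
force: [1.0, -0.4, 0.0]
opening: 85.7
grasp_force: 0.0
```

Call:
carry_out(commands=[[[0,0,0,0,0,0,0.5],[0,0,0,0,0,0,0.4],[0,0,0,0,0,0,0.3],[0,0,0,0,0,0,0.2],[0,0,0,0,0,0,0.2],[0,0,0,0,0,0,0.2],[0,0,0,0,0,0,0.2],[0,0,0,0,0,0,0.2],[0,0,0,0,0,0,0.2],[0,0,0,0,0,0,0.2]]])

```text
t: 13.9
tool_pos: [530.3, 244.8, 63.9]
tool_rot: [-0.055, 0.989, 0.007, 0.14]
force: [-1.8, -1.1, 7.0]
opening: 39.9
grasp_force: 39.4
```

Call:
carry_out(commands=[[[0,0,-0.03,0,0,0,0.1],[0,0,-0.06,0,0,0,0.1],[0,0,-0.1,0,0,0,0.1],[0,0,-0.15,0,0,0,0.1],[0,0,-0.2,0,0,0,0.1],[0,0,-0.26,0,0,0,0.1],[0,0,-0.32,0,0,0,0.1],[0,0,-0.38,0,0,0,0.1],[0,0,-0.42,0,0,0,0.1],[0,0,-0.42,0,0,0,0.1]]])

```text
t: 14.73
tool_pos: [495.8, 241.8, 187.3]
tool_rot: [-0.055, 0.988, 0.008, 0.142]
force: [0.6, -0.5, -1.1]
opening: 39.5
grasp_force: 40.6
```

Run:
```python
from h import *
s=arm.state();g=eyes.get_image("wrist")
Rc=R.from_quat(s["tool_rot"]);print("pred cap",wproj(g,s,s["tool_pos"]+Rc.apply([0,0,42-105])))
v=cv2.cvtColor(g["img"],cv2.COLOR_BGR2GRAY)[150:350,220:340]
print("\n".join(f"{150+i} "+"".join("#" if k<50 else "+" if k<90 else "." for k in r) for i,r in enumerate(v) if i%5==0))
p=W(BD,np.array([48,-45,52+42+40]));print(p,delta(p,Rt(BD[2],0)))
```

```text
pred cap [[277.94784175 298.31668461]]
150 ++++++++++++++++++++++++++++++++++++++++++++++++++++++++++++++++++++++++++++++++++++++++++++++++++++++++++++++++++++++++
155 ++++++++++++++++++++++++++++++++++++++++++++++++++++++++++++++++++++++++++++++++++++++++++++++++++++++++++++++++++++++++
160 ++++++++++++++++++++++++++++++++++++++++++++++++++++++++++++++++++++++++++++++++++++++++++++++++++++++++++++++++++++++++
165 ........................................................................................................................
170 ..............................++.....................................................++.................................
175 ..............................+++....................................................++.................................
180 ..............................+++...................................................+++...............................++
185 ..............................+++...................................................+++...............................++
190 ..............................+++........................
[... 3332 characters left out ...]
..+.........+############################+#############+#+#+############++++##...............##+++########
330 #####+++++##.++++++...............++#############+++++++######+##############+##++..........................#+++..######
335 #####..++++...+++##+++...............................++++++++++++.......................................+....++..+######
340 #######........++###++#+.............................................................................+..........########
345 ########........+++++####+.........................................................................+..........+#########
[ 496.98844629 -331.23951546  134.        ] [ 0.248  -1.8978  0.1075  0.0223  0.3611  0.1554]
```

Call:
carry_out(commands=[[[0.02,-0.08,-0.05,0,0.03,0.02,0.1],[0.04,-0.18,-0.1,0,0.07,0.04,0.1],[0.06,-0.28,-0.15,0,0.11,0.05,0.1],[0.08,-0.38,-0.19,0.01,0.15,0.06,0.1],[0.1,-0.48,-0.19,0.01,0.18,0.07,0.1],[0.12,-0.58,-0.19,0.01,0.22,0.08,0.1],[0.13,-0.68,-0.19,0.02,0.26,0.1,0.1],[0.14,-0.78,-0.19,0.02,0.3,0.12,0.1],[0.16,-0.88,-0.19,0.022,0.34,0.14,0.1],[0.17,-0.97,-0.19,0.022,0.361,0.155,0.1]]])

```text
t: 15.62
tool_pos: [462.5, -57.1, 224.0]
tool_rot: [0.006, 1.0, -0.001, -0.003]
force: [0.0, -0.3, -0.9]
opening: 39.0
grasp_force: 40.7
```

Run:
```python
from h import *
p=W(BD,np.array([45,-45,52+44+40]));s=arm.state();print(s["tool_pos"],p,delta(p,Rt(BD[2],0),s))
```

```text
[462.50293415 -57.06517369 223.98696847] [ 493.98863783 -331.20561618  136.        ] [-0.1179 -0.912   0.2941 -0.0021 -0.0073 -0.0013]
```

Call:
carry_out(commands=[[[0,-0.09,-0.03,0,0,0,0.1],[0,-0.2,-0.03,0,0,0,0.1],[0,-0.31,-0.03,0,0,0,0.1],[0,-0.42,-0.03,0,0,0,0.1],[0,-0.53,-0.03,0,0,0,0.1],[-0.02,-0.64,-0.03,0,0,0,0.1],[-0.04,-0.75,-0.03,0,-0.007,0,0.1],[-0.08,-0.84,-0.03,0,-0.007,0,0.1],[-0.118,-0.912,0,0,-0.007,0,0.1],[-0.118,-0.912,0.06,0,-0.007,0,0.1]]])

```text
t: 16.45
tool_pos: [498.1, -334.4, 208.1]
tool_rot: [0.007, 1.0, -0.003, 0.004]
force: [-0.3, 0.3, -1.1]
opening: 39.9
grasp_force: 40.8
```

Call:
carry_out(commands=[[[0,0,0.08,0,0,0,0.1],[0,0,0.16,0,0,0,0.1],[0,0,0.22,0,0,0,0.1],[0,0,0.25,0,0,0,0.1],[0,0,0.25,0,0,0,0.1]]])

```text
t: 16.87
tool_pos: [493.8, -328.4, 129.2]
tool_rot: [0.006, 1.0, 0.001, -0.001]
force: [-0.3, -0.5, -0.7]
opening: 39.3
grasp_force: 40.8
```

Run:
```python
from h import *
p=W(BD,np.array([54,-45,52+44+8]));s=arm.state();print(s["tool_pos"],p,delta(p,Rt(BD[2],0),s))
```

```text
[ 493.7666169  -328.43172507  129.19898113] [ 502.98806323 -331.30731402  104.        ] [-0.031  -0.0093  0.0839  0.0014 -0.0027 -0.0001]
```

Call:
carry_out(commands=[[[0,0,0.03,0,0,0,0.1],[0,0,0.06,0,0,0,0.1],[-0.015,0,0.084,0,0,0,0.1],[-0.03,0,0.09,0,0,0,0.1],[-0.03,0,0.09,0,0,0,0.1]]])

```text
t: 17.28
tool_pos: [505.5, -329.7, 104.8]
tool_rot: [0.006, 1.0, -0.001, 0.001]
force: [-0.9, -0.6, -0.6]
opening: 39.5
grasp_force: 40.8
```

Call:
carry_out(commands=[[[0,0,0.006,0,0,0,0.1],[0,0,0.012,0,0,0,0.1],[0,0,0.018,0,0,0,0.1],[0,0,0.018,0,0,0,0.1]]])

```text
t: 17.62
tool_pos: [504.3, -329.6, 99.5]
tool_rot: [0.006, 1.0, -0.001, 0.001]
force: [-0.0, 0.0, -1.5]
opening: 39.7
grasp_force: 40.8
```

Call:
carry_out(commands=[[[-0.005,0,0,0,0,0,0.1],[-0.01,0,0,0,0,0,0.1],[-0.015,0,0,0,0,0,0.1],[-0.015,0,0,0,0,0,0.1]]])

```text
t: 17.95
tool_pos: [509.2, -329.9, 99.8]
tool_rot: [0.006, 1.0, -0.001, 0.001]
force: [-0.8, -0.3, -0.2]
opening: 39.5
grasp_force: 40.8
```

Call:
carry_out(commands=[[[0,0,0.005,0,0,0,0.1],[0,0,0.01,0,0,0,0.1],[0,0,0.01,0,0,0,0.1]]])

```text
t: 18.2
tool_pos: [508.9, -329.6, 96.3]
tool_rot: [0.006, 1.0, -0.001, 0.001]
force: [0.4, 0.1, -0.5]
opening: 39.5
grasp_force: 40.8
```

Call:
carry_out(commands=[[[0,0,0.005,0,0,0,0.1],[0,0,0.01,0,0,0,0.1],[0,0,0.01,0,0,0,0.1]]])

```text
t: 18.45
tool_pos: [508.9, -329.7, 93.3]
tool_rot: [0.006, 1.0, -0.001, 0.001]
force: [-1.1, -0.1, -1.1]
opening: 39.5
grasp_force: 40.8
```

Call:
carry_out(commands=[[[0,0,0.003,0,0,0,0.1],[0,0,0.007,0,0,0,0.1],[0,0,0.007,0,0,0,0.1]]])

```text
t: 18.7
tool_pos: [509.2, -329.9, 91.8]
tool_rot: [0.006, 1.0, -0.001, 0.001]
force: [-1.1, -0.3, 2.7]
opening: 39.2
grasp_force: 40.8
```

Call:
carry_out(commands=[[[0,0,0.003,0,0,0,0.1],[0,0,0.006,0,0,0,0.1],[0,0,0.006,0,0,0,0.1]]])

```text
t: 18.95
tool_pos: [509.7, -330.2, 91.7]
tool_rot: [0.006, 1.0, -0.001, 0.002]
force: [-3.9, 2.2, 14.3]
opening: 39.4
grasp_force: 41.9
```

Call:
carry_out(commands=[[[-0.003,0,-0.004,0,0,0,0.1],[-0.006,0,-0.004,0,0,0,0.1],[-0.006,0,-0.004,0,0,0,0.1]]])

```text
t: 19.2
tool_pos: [510.2, -330.0, 91.8]
tool_rot: [0.006, 1.0, -0.001, 0.0]
force: [-5.9, 0.5, 10.9]
opening: 39.6
grasp_force: 41.7
```

Call:
carry_out(commands=[[[0,0,0,0,0,0,0.5],[0,0,0,0,0,0,0.55],[0,0,0,0,0,0,0.65],[0,0,0,0,0,0,0.75],[0,0,0,0,0,0,0.8],[0,0,0,0,0,0,0.8]]])

```text
t: 19.7
tool_pos: [510.9, -329.7, 90.8]
tool_rot: [0.006, 1.0, -0.001, 0.001]
force: [-0.6, -0.2, 0.0]
opening: 68.2
grasp_force: 0.0
```

Call:
carry_out(commands=[[[0,0,-0.05,0,0,0,0.8],[0,0,-0.12,0,0,0,0.8],[0,0,-0.2,0,0,0,0.8],[0,0,-0.3,0,0,0,0.8],[0,0,-0.4,0,0,0,0.8],[0,0,-0.4,0,0,0,0.8]]])

```text
t: 20.2
tool_pos: [513.7, -331.6, 217.3]
tool_rot: [0.006, 1.0, -0.004, 0.005]
force: [0.9, -0.2, -0.3]
opening: 68.4
grasp_force: 0.0
```

Run:
```python
from h import *
s=arm.state();g=eyes.get_image("wrist");pickle.dump((s,g),open("w6.pkl","wb"))
print(s["tool_pos"])
for x in(53,58.5):print(x,wproj(g,s,W(BD,np.array([x+1.3,-45,157])))[0].round(1),"r px",np.ptp(wproj(g,s,[W(BD,np.array([x,-45+e,157])) for e in(-20.5,20.5)])[:,0]))
v=cv2.cvtColor(g["img"],cv2.COLOR_BGR2GRAY)[190:350,200:360]
print("\n".join(f"{190+i} "+"".join("#" if k<50 else "+" if k<90 else "." for k in r) for i,r in enumerate(v) if i%4==0))
p=W(BD,np.array([0,75,52+28]));print(delta(p,Rt(BD[2],0),s));p=W(BD,np.array([0,-45,52+28]));print(delta(p,Rt(BD[2],0),s))
```

```text
[ 513.67509875 -331.56817515  217.31457544]
53 [278.9 197.5] r px 53.8558183619553
58.5 [278.9 204.4] r px 53.522272901817615
190 ........................................................+###############################################........................................................
194 .......................................................+#################################################+......................................................
198 ........................................................###############+.................+###############+............++++++....................................
202 ...+..................................................+###################################################............++++++++..................................
206 .......................................................+###############+.................+###############+......................................................
210 .........................................................####+##########################################+........................................
[... 5061 characters left out ...]
.....+......................................................+########
338 ............+++.....................................................................+#######################+........................................+##########
342 .............++.................................................................+###############################....................................############
346 ##...........+++...............................................................+#################################...................................+###########
[ 2.204e-01  4.038e-01  4.525e-01 -9.300e-03  1.340e-02  1.000e-04]
[ 2.204e-01  3.800e-03  4.554e-01 -9.300e-03  1.340e-02  1.000e-04]
```

Call:
carry_out(commands=[[[0.05,0.05,-0.05,0,0,0,0.3],[0.1,0.1,-0.1,-0.005,0.01,0,0],[0.16,0.15,-0.1,-0.01,0.013,0,0],[0.22,0.2,-0.1,-0.01,0.013,0,0],[0.22,0.2,-0.1,-0.01,0.013,0,0],[0.22,0.2,-0.1,-0.01,0.013,0,0],[0.22,0.2,-0.1,-0.01,0.013,0,0]]])

```text
t: 20.83
tool_pos: [445.5, -269.0, 240.3]
tool_rot: [0.006, 1.0, 0.003, -0.004]
force: [-0.6, -0.5, 1.0]
opening: 0.0
grasp_force: 0.0
```

```bash
cat >> h.py <<'E'
def wray(g,s,uv,z):
    T=g["tool_from_camera"];m=(np.array(uv)-g["K"][:2,2])/g["K"][0,0];th=np.hypot(*m)
    c=np.r_[m/th*np.sin(th),np.cos(th)];Rc=R.from_quat(s["tool_rot"]);v=Rc.apply(T[:3,:3]@c);o=s["tool_pos"]+Rc.apply(T[:3,3]);return o+v*(z-o[2])/v[2]
tb=lambda p:R.from_euler("z",-BD[2]).apply(p-np.r_[BD[:2],0]).round(1)
E
python3 - <<'E'
from h import *
s=arm.state();g=eyes.get_image("wrist");pickle.dump((s,g),open("w7.pkl","wb"));im=g["img"]
print(s["tool_pos"],s["opening"])
hsv=cv2.cvtColor(im,cv2.COLOR_BGR2HSV)
q=wproj(g,s,W(BD,np.array([58.5,-45,157])))[0];print("pred cap",q)
m=(hsv[...,2]<70).astype(np.uint8)
y0,x0=int(q[1])-45,int(q[0])-50
v=hsv[y0:y0+80,x0:x0+100,2]
print("\n".join(f"{y0+i} "+"".join("#" if k<50 else "+" if k<90 else "." for k in r) for i,r in enumerate(v) if i%2==0),x0)
for by in(30,15,-5):
    u,w=wproj(g,s,W(BD,np.array([83,by,82])))[0].round().astype(int)
    print("rail",by,u,w,[f"{hsv[y,u,0]}/{hsv[y,u,1]}/{hsv[y,u,2]}" for y in range(w-8,w+9)])
q=wproj(g,s,W(BD,np.array([57,75,142])))[0];print("pred dome",q)
y0,x0=int(q[1])-40,int(q[0])-40
v=hsv[y0:y0+66,x0:x0+80]
print("\n".join(f"{y0+i} "+"".join("%x"%(k[1]//16) for k in r)+" "+"".join("%x"%(k[2]//16) for k in r)for i,r in enumerate(v) if i%2==0),x0)
p=W(BD,np.array([0,75,52+28]));print(delta(p,Rt(BD[2],0),s))
E
```

```text
[ 445.4741401  -268.98551559  240.28330208] 0.043709971103170084
pred cap [210.43289587 270.22716318]
225 .....................................................##################+######+.....................
227 ....................................................############################+...................
229 ..................................................+#############################+...................
231 .................................................+##############################+...................
233 ................................................+###################++##########+...................
235 ...............................................###++.........+++#######+#######++...................
237 ..............................................+.....................+#########+++...................
239 .............................................+....+++.+++++++.++++....++######+++...................
241 ...............................................+...................++....+###+++....................
243 .............................................+++#
[... 8787 characters left out ...]
1111111111111111111111111111111111111111111111111 11111111111139ddccdcccccdccccccdccdcccccdcdccdcddccccccccccddcdccccdccccdcccdcdc
281 40344104041122211111111111111111111111111111111111111111111111111111111111111111 11111111111126bddccdddccddcdcdcccdcddccccccdcdccccddcddccdddccccdcdcdcccccccdccc
283 02321321002022211111111111111111111111111111111111111111111111111111111111111111 11111111111115adddccdcdddcdcdcccdcccccdddccccdccdcdcccdccddcccccccccdcccdccccccc
285 12102343201443211111111111111111111111111111111111111111111111111111111111111111 111111111111028cddcdccccdcccdcccdcccccddcccdccdccccccddcccddcccccccdcccccccccccd 298
[-1.840e-02  1.912e-01  5.353e-01  7.600e-03 -1.030e-02  1.000e-04]
```

Call:
carry_out(commands=[[[0,0.08,0,0,0,0,0],[0,0.15,0,0.007,-0.01,0,0],[-0.018,0.191,0.06,0.007,-0.01,0,0],[-0.018,0.191,0.15,0.007,-0.01,0,0],[-0.018,0.191,0.25,0.007,-0.01,0,0],[-0.018,0.191,0.35,0.007,-0.01,0,0],[-0.018,0.191,0.44,0.007,-0.01,0,0],[-0.018,0.191,0.51,0.007,-0.01,0,0],[-0.018,0.191,0.535,0.007,-0.01,0,0],[-0.018,0.191,0.535,0.007,-0.01,0,0]]])

```text
t: 21.72
tool_pos: [449.1, -210.3, 78.5]
tool_rot: [0.006, 1.0, 0.001, -0.002]
force: [-0.4, -0.6, 0.3]
opening: 0.2
grasp_force: 0.0
```

Call:
carry_out(commands=[[[-0.02,0,0,0,0,0,0],[-0.04,0,0,0,0,0,0],[-0.06,0,0,0,0,0,0],[-0.06,0,0,0,0,0,0],[-0.06,0,0,0,0,0,0]]])

```text
t: 22.13
tool_pos: [469.1, -211.1, 81.5]
tool_rot: [0.005, 1.0, -0.0, 0.001]
force: [-0.7, -0.3, -1.0]
opening: 0.4
grasp_force: 0.0
```

Call:
carry_out(commands=[[[-0.005,0,0,0,0,0,0],[-0.01,0,0,0,0,0,0],[-0.015,0,0,0,0,0,0],[-0.015,0,0,0,0,0,0]]])

```text
t: 22.47
tool_pos: [472.7, -210.9, 80.7]
tool_rot: [0.006, 1.0, 0.0, 0.0]
force: [0.6, -0.1, -0.4]
opening: 0.1
grasp_force: 0.0
```

Call:
carry_out(commands=[[[-0.004,0,0,0,0,0,0],[-0.008,0,0,0,0,0,0],[-0.01,0,0,0,0,0,0],[-0.01,0,0,0,0,0,0]]])

```text
t: 22.8
tool_pos: [475.6, -210.9, 80.5]
tool_rot: [0.006, 1.0, 0.0, -0.0]
force: [-0.6, -0.5, -0.2]
opening: -0.3
grasp_force: 0.0
```

Call:
carry_out(commands=[[[-0.004,0,0,0,0,0,0],[-0.008,0,0,0,0,0,0],[-0.01,0,0,0,0,0,0],[-0.01,0,0,0,0,0,0]]])

```text
t: 23.13
tool_pos: [478.4, -210.9, 80.5]
tool_rot: [0.006, 1.0, 0.0, -0.0]
force: [-1.1, 0.4, 0.8]
opening: -0.0
grasp_force: 0.4
```

Call:
carry_out(commands=[[[-0.003,0,0,0,0,0,0],[-0.006,0,0,0,0,0,0],[-0.007,0,0,0,0,0,0],[-0.007,0,0,0,0,0,0]]])

```text
t: 23.47
tool_pos: [480.6, -210.9, 80.6]
tool_rot: [0.006, 1.0, 0.0, -0.0]
force: [-0.5, 0.6, 0.5]
opening: -0.6
grasp_force: 0.5
```

Call:
carry_out(commands=[[[-0.003,0,0,0,0,0,0],[-0.006,0,0,0,0,0,0],[-0.007,0,0,0,0,0,0],[-0.007,0,0,0,0,0,0]]])

```text
t: 23.8
tool_pos: [482.9, -211.0, 80.6]
tool_rot: [0.006, 1.0, 0.0, 0.0]
force: [-0.2, -0.6, -1.1]
opening: 0.0
grasp_force: 0.2
```

Run:
```python
from h import *
s=arm.state();g=eyes.get_image("wrist");print(s["tool_pos"],s["force"])
hsv=cv2.cvtColor(g["img"],cv2.COLOR_BGR2HSV)
q=wproj(g,s,W(BD,np.array([58.3,75,142])))[0];print("pred dome",q)
y0,x0=int(q[1])-60,int(q[0])-60
print("\n".join(f"{y0+i} "+"".join("%x"%(k[2]//16) for k in r)for i,r in enumerate(hsv[y0:y0+120,x0:x0+120]) if i%3==0),x0)
```

```text
[ 482.94971986 -210.98897804   80.56562882] [-0.23671804 -0.60250442 -1.07846486]
pred dome [277.87325345 342.62386489]
282 899999999999999999999999999885211111111111111344444444444431110101344444444444431111111111111136888888888888888888888888
285 899999999999999999999999999873111111111111112444445444444421111111344444444445431111111111111115888888888888888888888888
288 bddddddddddbbaaaaaaaa999999951111111111111112444444444444421111111344454444444441111111111111114bddddddddddddddddddddddd
291 bdddddddddddddddddddddddddda511111111111111110111235677777422222225777775422111111111111111111127bdddddddddddddddddddddd
294 acdddddddddddddddddddddca521111011111111111111101111112577522222225774111111111111111111111111111127bddddddddddddddddddd
297 abddddddddddddddddddddb6111111111111111111111111111111114652222222563111111111111111111111111111111117cddddddddddddddddd
300 48cddddddddddddddddddc511111111111112222211111111111111111122222221111111111111111222112111111111111116ddddddddddddddddd
303 114addddddddddccb852011111111111111111111111111111111111111222222211101111111111111111111111111111111
[... 3323 characters left out ...]
11111111111111111111111111111111111110101111011001111011111111101111110
387 111111111111110111111111111011111111111101011111111111011111111111111111111111111101111101110101111111111111101111111101
390 111111111111110111111111111011111111111111111011111111111111111111111111111101111111111111111111111111110111111111101111
393 111111111111111111111111111111111111111111111111111111111111111111111111111011111111101111010111111111111111111111111111
396 111111111111111111111111111111111111111111111111111111111111111111111111111111111111111111111111111010111111111111111111
399 111111111111111101111111111111111111111111111011111111111111111111111111110111111111111111011111111111111111111101111111 217
```

Call:
carry_out(commands=[[[-0.003,0,0,0,0,0,0],[-0.006,0,0,0,0,0,0],[-0.007,0,0,0,0,0,0],[-0.007,0,0,0,0,0,0]]])

```text
t: 24.18
tool_pos: [484.9, -211.0, 80.5]
tool_rot: [0.006, 1.0, 0.0, -0.0]
force: [-0.1, -0.3, 0.4]
opening: 0.1
grasp_force: 0.3
```

Call:
carry_out(commands=[[[-0.003,0,0,0,0,0,0],[-0.006,0,0,0,0,0,0],[-0.007,0,0,0,0,0,0],[-0.007,0,0,0,0,0,0]]])

```text
t: 24.52
tool_pos: [486.9, -211.0, 80.5]
tool_rot: [0.006, 1.0, 0.0, -0.0]
force: [-1.3, 0.3, 0.6]
opening: 0.2
grasp_force: 0.7
```

Call:
carry_out(commands=[[[-0.003,0,0,0,0,0,0],[-0.006,0,0,0,0,0,0],[-0.007,0,0,0,0,0,0],[-0.007,0,0,0,0,0,0]]])

```text
t: 24.85
tool_pos: [488.8, -211.0, 80.5]
tool_rot: [0.006, 1.0, 0.0, -0.0]
force: [-2.1, 0.4, 2.2]
opening: -0.1
grasp_force: 1.4
```

Call:
carry_out(commands=[[[-0.003,0,0,0,0,0,0],[-0.006,0,0,0,0,0,0],[-0.007,0,0,0,0,0,0],[-0.007,0,0,0,0,0,0]]])

```text
t: 25.18
tool_pos: [491.0, -211.0, 80.6]
tool_rot: [0.006, 1.0, 0.0, -0.0]
force: [-4.1, -0.2, 4.6]
opening: 0.4
grasp_force: 2.3
```

Call:
carry_out(commands=[[[0.02,0,0,0,0,0,0],[0.05,0,0,0,0,0,0],[0.1,0,0,0,0,0,0],[0.13,0,-0.06,0,0,0,0],[0.13,0,-0.2,0,0,0,0],[0.13,0,-0.32,0,0,0,0],[0.13,0,-0.43,0,0,0,0],[0.13,-0.15,-0.53,0,0,0,0],[0.13,-0.2,-0.53,0,0,0,0],[0.13,-0.2,-0.53,0,0,0,0]]])

```text
t: 26.02
tool_pos: [453.1, -275.0, 242.7]
tool_rot: [0.006, 1.0, -0.002, 0.003]
force: [-0.4, -0.1, -0.3]
opening: -0.1
grasp_force: 0.0
```

Call:
carry_out(commands=[[[0,0,0,0,0,0,0],[0,0,0,0,0,0,0]]])

```text
t: 26.18
tool_pos: [450.5, -270.1, 238.7]
tool_rot: [0.006, 1.0, 0.001, -0.001]
force: [0.1, -0.5, -0.0]
opening: 0.3
grasp_force: 0.0
```

Run:
```python
from h import *
s=arm.state();g=eyes.get_image("wrist");pickle.dump((s,g),open("w8.pkl","wb"));print(s["tool_pos"])
hsv=cv2.cvtColor(g["img"],cv2.COLOR_BGR2HSV)
q=wproj(g,s,W(BD,np.array([57,75,142])))[0];print("pred dome",q, wproj(g,s,W(BD,np.array([57,75,52])))[0],"cap",wproj(g,s,W(BD,np.array([58.5,-45,157])))[0])
for y0,x0 in((int(q[1])-44,int(q[0])-40),):
  print("\n".join(f"{y0+i} "+"".join("%x"%(k[1]//16) for k in r)+" "+"".join("%x"%(k[2]//16) for k in r)for i,r in enumerate(hsv[y0:y0+66,x0:x0+75]) if i%2==0),x0)
```

```text
[ 450.51809054 -270.05084874  238.71208715]
pred dome [340.87834662 256.55841359] [327.45706568 224.81903234] cap [211.27346838 265.24702966]
212 665655655555567777777766555555556667777777777666666666666666666666666666666 ddddddddddddda9999999988878787778888998778899bddddddddddddddddddddddddddddd
214 666555555555567777655555445344444555567777777666666666666666666666666666666 dddddddddddcca9999887777655444455677788688989bddddddddddddddddddddddddddddd
216 555555555556777766555434333333333333445567778776666666666666666666666666666 ddddddddddda9999887764334434444444445676788889cdddddddddddddddddddddddddddd
218 555555555556776655533333344333433333333455678877666666666666666666666666666 ddddddddddda9988875433444455554555555556788889bdddddddddddddddddddddddddddd
220 555555555556765554343343334333333333344434556777776777777676666666776666676 ddddddddddda9887643444554544555555555555557888cdddddddddddddddddddddddddddd
222 555555555556655543344333333433344333333333345667777777777777667666666766666 ddddddddddda8875444444544445455555555555555578bcddddddddddddddddddddddddddd
224 555555555556655333
[... 3493 characters left out ...]
1111127dddddddddddcdddddcdcdcdddddddddddddddcddddccddddddcdddddddddddddd
270 013363322211111111111111111111111111111111111111111111111111111111111111111 1111110017dddddddddcdddddcddddddcdddddcddcdddcdcdcdddddcddddccdddccddcddddd
272 201213123221111111111111111111111111111111111111111111111111111111111111111 11111111149ddddddddddddddcddddddcddddcdddcddddddddccdccdddddddccdddddddcddd
274 220020033221111111111111111111111111111111111111111111111111111111111111111 11111111128dddddddddddddcddcdddddcddcdddddddccdcdcdddddddddddcdcdcddddddddc
276 120112224122111111111111111111111111111111111111111111111111111111111111111 11111110016bdddcdddddcddddcddcddddcddcdddddddddddcdddcdddcdccdccdddcddcdccc 300
```

Run:
```python
from h import *
n=eyes.get_image("scene")["img"]
for k,(x0,x1,y0,y1) in dict(light=(208,232,158,188),salt=(350,395,333,378),lime=(278,295,165,182),garlic=(280,302,262,282),tin=(322,355,210,245)).items():
    a=cv2.absdiff(d["scene"]["img"],n).max(2)[y0:y1,x0:x1];print(k,(a>40).sum(),a.size)
print(arm.state()["t"])
```

```text
light 0 720
salt 296 2025
lime 0 289
garlic 0 440
tin 0 1155
26.2833
```

```bash
python3 -c "
from h import *
print(arm.close_job())"
```

```text
the job is handed in; nothing more can be done
None
```

The herb jar and the shaker both stand upright on the board against the brass rail, and I handed the job in at about 26 s. The pale jar, garlic, tin and lime showed no change in the scene camera. The salt cellar's area did change in that image; I put that down to the arm's shadow but did not check further. The hand-in returned no verdict.

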